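Lock the chair's side tray onto its rail with the cam lever

ROBOT

A 6-joint arm with a two-finger parallel gripper is mounted at the origin on the work surface. World frame = base frame: x ahead of the robot, y to its left, z up, the work surface at z = 0. Lengths are in m, angles in rad, forces in N, time in s.
With the tool pointing down it reaches from about 0.25 to 0.775 m from the base axis. Payload 4 kg.
Tool frame: the origin (TCP) lies midway between the tips of the shut fingers; the grasp point (between the pads) lies r.grip_point_offset behind it (r.grip_point_offset is the distance from the TCP to the grasp point, in m); z points along the fingers, y is the direction in which the jaws open and shut (so a half turn about z gives the same grasp; the last joint's range is limited). The gripper opens to 94 mm and grips with 3 to 60 N. Pads are 16 mm wide; open, the fingers measure 119 mm over their backs; the gripper's body (75 mm by 177 mm) begins 78 mm behind the grasp point.
Start: joints at [-1.323, 0.087, 1.371, -0, 1.684, -0.103], TCP at [0.189, -0.517, 0.206] pointing down, gripper open.
Joint ranges: [-3.1, 3.1], [-0.76, 2.03], [0.27, 2.55], [-1.08, 4.22], [0.17, 2.65], [-2.57, 2.57]. Speed limits (rad/s): [2.79, 2.79, 3.14, 3.14, 3.14, 3.14].

INTERFACE

Orientations are given as a 3x3 rotation matrix whose columns are the frame's x, y, z axes.
In Python, from plant import r gives the robot as it stands.
- The arm moves only by the tool play_rows, never from a script. Its argument "series" is a list of rows, each a list of 4 numbers: the shift along the tool's x, y, z in cm, then the turn about the tool's z in rad. A call has 1 to 5 rows; each row is the pose to reach, as a shift and turn from the pose commanded when the call began, along the tool's axes at that moment; what a row does not reach only later rows make up. A row lasts 1/12 s, in which the tool goes at most 41.7 mm and 7.16 degrees, less where a joint would pass 70% of its speed; a pose out of reach is approached as far as the arm can. A call with a gripper value outside its range is refused whole. "jaw" is the closure, from -1 (fully open) to 1 (shut), set as the call begins (left out, the last holds). The fingers move at their own pace and stop on an object; the grip force is fixed at half the most. Time passes only in rows, so rows that repeat a pose let the fingers close. It gives the time, the measured TCP pose, the force and the opening at its end, in the units of the state.
- r.get_obs(): the state, without advancing time (a new reading comes with each control period).
- r.capture(name): name is "scene" or "top" or "wrist"; returns a dict with "pixels" (400x640x3 uint8, red, green, blue), "range_z" (400x640 float32, m along the optical axis (not along the pixel's ray), 0 where there is no reading), "camera_matrix" (3x3 intrinsics, pixels), "world_to_cam" (4x4, takes a point from world to camera coordinates). Camera axes: x right, y down, z forward; pixel columns grow to the right and rows downward; lengths in m; the calibration is good to about 2 mm. A picture is of the moment at which its call begins.
- r.finish_job(): hands the job in, once; it reports no verdict.
Trained networks look in the newest picture that a camera, given by its name, has taken for a name from the list of things; names that differ only in an ending like _2 or _b are one class to them, and where a whole thing is asked for, a point or a joint stands for the part that bears it (a point fixed in the world has none). Each returns a list of dicts, best first, with "score" (0 to 1); they miss things now and then, are a little off and sometimes report something else, mostly with a low value. They report only what shows in the picture. A call takes as long as a camera call.
- r.boxes_of(camera, label): "bbox" ([left, top, right, bottom] in pixels, round what is visible of it).
The state is a dict: "t": time; "qpos": joint angles; "joint_velocities": joint speeds; "effort": joint torques, N m; "eef_pos": TCP position; "tool_rot": TCP orientation; "contact_force": force on the tool from outside, world axes, zero at the start; "wrist_torque": the same for the moment, N m; "width": opening from 0.0 (shut) to 1.0 (fully open).
Only numpy, scipy, OpenCV 4.12 (cv2) and the standard library are available. Lean on these libraries where they do the work, as an engineer would, in place of code of your own. Each camera call takes 0.05 s, during which the arm holds its last target.

TASK

The small black perforated side tray stands loose, a finger's breadth off its rail. Swing its orange-handled cam lever a quarter turn clockwise (seen from above), all the way to its stop so that the lever lies along the rail and the tray is pulled up tight, then let go. Leave the identical lever of the padded armrest beside it as it is.

Things in the scene. Friction and masses are not known exactly. Their poses are not given: they have to be found in the camera images.
- tray_cam_pivot (a point): Fixed point on the upright turning axis of the tray's lever, 101 mm above the bench, over the middle of the black square rail (25 x 240 mm, top at 60 mm). z is up, x points from rail to tray, y runs along the rail. The open lever points to -x, away from the tray, or up to 11 degrees on from there towards +y; locked, it points to +y, along the rail, at its stop.
- tray_cam_knob (a point): Middle of the tray lever's upright round orange grip: diameter 20 mm, 50 mm tall (76 to 126 mm above the bench), 80 mm from the turning axis, standing on a flat dark steel arm whose top is 76 mm above the bench. It travels with the lever. Turning takes about 3 to 6 N at the grip, and the lever stays where it is left.
- tray (a joint): How far the black perforated tray (165 x 220 mm, top 62 mm above the bench) has been drawn to its rail, in m: 0 to 0.002 with the lever open (a gap of 13 to 15 mm shows between tray and rail), 0.015 when tight. It follows the lever evenly, about 1 mm for every 6 degrees.
- rest_cam_knob (a point): Middle of the identical upright orange grip of the other lever, which belongs to the padded dark grey armrest (a foam roll 48 mm thick, 230 mm long) on a rail and base of the same kind. That lever is open too and is to be left as it is.

How it is judged:
By the outcome, as a careful person would: the job done as asked, in the order asked, and still so for the second after the job is handed in, with the robot touching nothing.
It also fails if it takes over 32 s, if anything falls off the work surface, if the arm or the gripper's body presses on something with over 40 N, if the wrist force passes 120 N, or if a joint passes its speed limit or range.

## Working session

There is one attempt and no reset: what is moved stays moved. The work goes in short steps, Python scripts to look and compute and a tool call to move; the robot and the scene stay as the last step left them, time stands still between calls to the robot, and variables do not carry over. Pictures are saved under pics/ and viewed, and the job is handed in when it is done.

Besides the shell and the picture viewer there is one more tool, called as a command line: name --pt "numbers of a row" for each row, then --argument value for the rest. play_rows: Moves the arm, as the interface text tells. Its arguments: {"type":"object","properties":{"series":{"type":"array"},"jaw":{"type":"number"}},"required":["series"]}

```bash
mkdir -p pics; ls
python3 - <<'E'
from plant import r
import cv2,numpy as np
for c in ["scene","top"]:
    d=r.capture(c); cv2.imwrite(f"pics/{c}1.png",d["pixels"][:,:,::-1]); np.savez(f"{c}1.npz",**d)
    for l in ["tray_cam_knob","tray","rest_cam_knob"]: print(c,l,r.boxes_of(c,l)[:3])
o=r.get_obs();print(o, r.grip_point_offset)
E
```

```text
pics
scene tray_cam_knob [{'bbox': [436.3, 234.1, 478.8, 309.3], 'score': 0.68}]
scene tray [{'bbox': [345.9, 294.6, 520.3, 400.0], 'score': 0.61}]
scene rest_cam_knob [{'bbox': [219.3, 100.5, 252.9, 161.9], 'score': 0.73}]
top tray_cam_knob [{'bbox': [180.9, 143.7, 203.2, 198.2], 'score': 0.94}]
top tray [{'bbox': [137.5, 65.0, 246.5, 148.9], 'score': 0.8}]
top rest_cam_knob [{'bbox': [413.8, 188.1, 435.1, 240.6], 'score': 0.67}]
{'t': 0.4, 'qpos': array([-1.32308199e+00,  8.72930515e-02,  1.37091582e+00, -1.58714489e-05,
        1.68362366e+00, -1.03091945e-01]), 'joint_velocities': array([-0.00088294, -0.00088254, -0.00243432,  0.00020845, -0.00077109,
       -0.00103333]), 'effort': array([-1.81091127e-03, -3.39509761e+01, -3.02111685e+01,  7.16355164e-02,
        2.57521594e-02, -3.79392850e-05]), 'eef_pos': array([ 0.18898761, -0.51643636,  0.20534535]), 'tool_rot': array([[ 9.39096550e-01,  3.43653406e-01, -7.41046192e-05],
       [ 3.43653414e-01, -9.39096523e-01,  2.28689448e-04],
       [ 8.99851742e-06, -2.40227777e-04, -9.99999971e-01]]), 'contact_force': array([-0.03446135, -0.22101543,  0.52826456]), 'wrist_torque': array([ 0.04704121,  0.02035899, -0.00975949]), 'width': 1.0014747415099396} 0.0188
```

View pics/scene1.png

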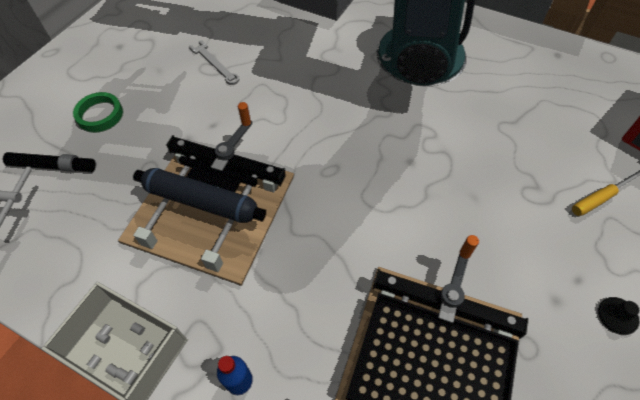

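View pics/top1.png

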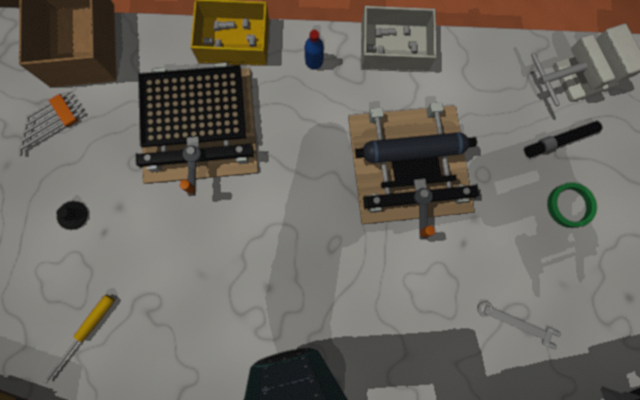

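```bash
cat > h.py <<'E'
import numpy as np,cv2
def pts(d):
    K=d["camera_matrix"];Z=d["range_z"];v,u=np.mgrid[:400,:640]
    P=np.stack([(u-K[0,2])/K[0,0]*Z,(v-K[1,2])/K[1,1]*Z,Z],-1)
    T=np.linalg.inv(d["world_to_cam"]); W=P@T[:3,:3].T+T[:3,3]; W[Z==0]=np.nan
    return W
def orange(d):
    h=cv2.cvtColor(d["pixels"],cv2.COLOR_RGB2HSV)
    return (h[...,0]<20)&(h[...,1]>150)&(h[...,2]>90)
E
python3 - <<'E'
from h import *
for c in ["scene","top"]:
    d=np.load(c+"1.npz");W=pts(d);m=orange(d).astype(np.uint8)
    n,l,s,_=cv2.connectedComponentsWithStats(m)
    for i in range(1,n):
        if s[i,4]<40: continue
        w=W[l==i];w=w[~np.isnan(w[:,0])]
        print(c,s[i]);
        if len(w):
            t=w[w[:,2]>0.12];print(np.percentile(w,[2,50,98],axis=0).round(4).tolist(),"top",len(t),t.mean(0) if len(t) else 0, (t.min(0)+t.max(0))/2 if len(t) else 0)
E
```

```text
scene [587   0   9   9  48]
[[-1.6987, 0.3744, -0.7603], [-1.6561, 0.4612, -0.7514], [-0.8498, 0.4739, -0.2846]] top 0 0 0
scene [238 103  12  22  99]
[[0.4293, -0.2164, 0.082], [0.4372, -0.2036, 0.1231], [0.4423, -0.2002, 0.1275]] top 55 [ 0.43613387 -0.20893274  0.12482833] [ 0.43583711 -0.20925041  0.12472156]
scene [467 235  11  12  95]
[[0.502, 0.2529, 0.123], [0.5107, 0.2605, 0.1254], [0.5179, 0.2678, 0.1273]] top 94 [0.51036533 0.26045032 0.12539467] [0.50984072 0.2603319  0.12568208]
scene [   0  324  116   76 4469]
[[0.9953, -0.9161, -0.7574], [1.0436, -0.736, -0.7506], [1.1373, -0.5118, -0.744]] top 0 0 0
scene [218 356  16  16 181]
[[0.8307, 0.0135, 0.1177], [0.8394, 0.023, 0.1197], [0.8477, 0.0324, 0.1218]] top 73 [0.83871782 0.02268238 0.12074863] [0.8394556  0.02348545 0.12135246]
top [ 112    0   83   15 1028]
[[1.4401, 0.5591, -0.7577], [1.4698, 0.7143, -0.7491], [1.5029, 0.8858, -0.7404]] top 0 0 0
top [ 240    0  400   33 8000]
[[1.4425, -1.3783, -0.7596], [1.5077, -0.7801, -0.7503], [1.5839, 0.2071, -0.7412]] top 0 0 0
top [310  30   9   8  52]
[[0.8309, 0.0148, 0.118], [0.8376, 0.0213, 0.1203], [0.8471, 0.0293, 0.1229]] top 30 [0.83706716 0.02071838 0.12131165] [0.83889571 0.02114307 0.12194774]
top [ 49  95  26  31 380]
[[0.6613, 0.5509, 0.0134], [0.6924, 0.5763, 0.0165], [0.7229, 0.6025, 0.0199]] top 0 0 0
top [180 180   9  10  70]
[[0.5002, 0.2508, 0.1226], [0.5087, 0.2582, 0.1262], [0.5169, 0.2658, 0.1283]] top 69 [0.50857539 0.25827062 0.12599142] [0.50827958 0.25821704 0.12541317]
top [425 226   9  10  74]
[[0.4266, -0.218, 0.1215], [0.435, -0.2104, 0.1263], [0.4428, -0.2032, 0.1289]] top 73 [ 0.43475509 -0.21057035  0.12604321] [ 0.43435258 -0.21072082  0.12518297]
```

Run:
```python
from h import *
d=np.load("top1.npz");W=pts(d)
sub=W[135:205,130:265]
# hub
for c in ["top","scene"]:
    d=np.load(c+"1.npz");W=pts(d).reshape(-1,3)
    w=W[(abs(W[:,0]-.58)<.06)&(abs(W[:,1]-.255)<.08)&(W[:,2]>.07)&(W[:,2]<.118)]
    print(c,len(w)); hst=np.histogram(w[:,2],bins=12);print(hst)
    hi=w[w[:,2]>.09];print("hub",hi.mean(0),hi.min(0),hi.max(0))
    w=W[(abs(W[:,0]-.58)<.07)&(abs(W[:,1]-.25)<.14)&(W[:,2]>.05)&(W[:,2]<.07)]
    print("rail",len(w)); 
    hst=np.histogram(w[:,0],bins=20);print(hst)
    np.save(c+"rail.npy",w)
d=np.load("top1.npz")
im=cv2.resize(d["pixels"][50:210,120:280,::-1],(800,800),interpolation=cv2.INTER_CUBIC)[:600+200]
im=cv2.resize(im,(600,600));cv2.imwrite("pics/z1.png",cv2.convertScaleAbs(im,alpha=1.6))
```

```text
top 417
(array([ 6, 27, 54, 84, 76, 72, 40, 14, 16, 21,  6,  1]), array([0.07145926, 0.07295094, 0.07444261, 0.07593429, 0.07742596,
       0.07891764, 0.08040931, 0.08190099, 0.08339267, 0.08488434,
       0.08637602, 0.08786769, 0.08935937]))<stdin>:9: RuntimeWarning: Mean of empty slice.
  ret = um.true_divide(
Traceback (most recent call last):
ValueError: zero-size array to reduction operation minimum which has no identity
```

Run:
```python
from h import *
for c in ["top","scene"]:
    d=np.load(c+"1.npz");W=pts(d).reshape(-1,3);px=d["pixels"].reshape(-1,3).max(1)
    w=W[(abs(W[:,0]-.58)<.06)&(abs(W[:,1]-.255)<.08)&(W[:,2]>.082)&(W[:,2]<.1)]
    w=w[w[:,0]>.555];print(c,"hub",len(w),w.mean(0),w.min(0),w.max(0))
    s=(abs(W[:,0]-.59)<.09)&(abs(W[:,1]-.25)<.16)&(W[:,2]>.055)&(W[:,2]<.07)
    w=W[s];x=np.histogram(w[:,0],bins=18);print(len(w),x[0],x[1].round(3)[[0,-1]])
    # rail contiguous comp
    w2=w[(w[:,0]>.555)&(w[:,0]<.62)].astype(np.float32)
    np.save(c+"r.npy",w2)
d=np.load("top1.npz")
im=cv2.resize(d["pixels"][50:210,120:280,::-1],(600,600),interpolation=cv2.INTER_CUBIC)
cv2.imwrite("pics/z1.png",cv2.convertScaleAbs(im,alpha=1.6))
```

```text
top hub 57 [0.58774551 0.2645637  0.08465571] [0.57040263 0.2500939  0.08203181] [0.59792373 0.27821499 0.08935937]
1887 [ 49 120 164 220 227 180 198 190 100 109  75  39  33  31  35  39  37  41] [0.56 0.68]
scene hub 86 [0.58895198 0.26684357 0.08443776] [0.57772256 0.25925422 0.08211842] [0.59692911 0.27428313 0.0874406 ]
3212 [  3  63 205 309 435 448 387 439 319 182 156  51  32  36  34  38  35  40] [0.554 0.68 ]
```

View pics/z1.png

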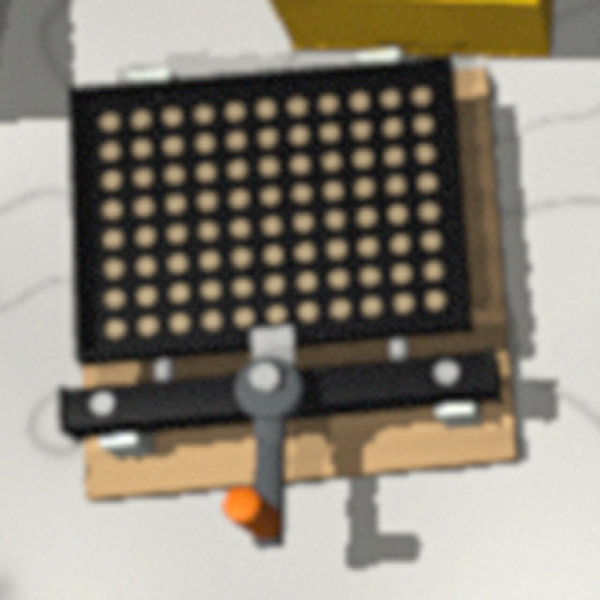

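Run:
```python
from h import *
d=np.load("top1.npz");K=d["camera_matrix"];T=np.linalg.inv(d["world_to_cam"])
def at(u,v,z):
    u=120+u/3.75;v=50+v/3.75
    r=T[:3,:3]@[(u-K[0,2])/K[0,0],(v-K[1,2])/K[1,1],1];o=T[:3,3];return (o+r*(z-o[2])/r[2])[:2]
for a in [(62,412,.06),(498,374,.06),(62,388,.06),(66,434,.06),(496,352,.06),(498,397,.06),(267,376,.088),(268,388,.08),(243,503,.126),(101,404,.062),(447,372,.062)]: print(a,at(*a).round(4))
for c in ["top","scene"]:
    w=np.load(c+"r.npy"); w=w[abs(w[:,2]-.06)<.003]
    # fit line by middle of x per y bin
    ys=np.arange(.14,.40,.02)
    print([(round(y,2),len(b),np.percentile(b,[5,50,95]).round(3).tolist()) for y in ys for b in [w[abs(w[:,1]-y)<.01][:,0]] if len(b)])
```

```text
(62, 412, 0.06) [0.5707 0.3813]
(498, 374, 0.06) [0.6013 0.142 ]
(62, 388, 0.06) [0.5845 0.3828]
(66, 434, 0.06) [0.5582 0.3777]
(496, 352, 0.06) [0.6141 0.1439]
(498, 397, 0.06) [0.5879 0.1412]
(267, 376, 0.088) [0.5872 0.2622]
(268, 388, 0.08) [0.5828 0.2634]
(243, 503, 0.126) [0.5085 0.2573]
(101, 404, 0.062) [0.5755 0.3596]
(447, 372, 0.062) [0.6008 0.1702]
[(np.float64(0.14), 33, [0.592, 0.6, 0.616]), (np.float64(0.16), 96, [0.591, 0.603, 0.613]), (np.float64(0.18), 99, [0.588, 0.597, 0.611]), (np.float64(0.2), 106, [0.585, 0.597, 0.608]), (np.float64(0.22), 108, [0.583, 0.595, 0.605]), (np.float64(0.24), 115, [0.58, 0.592, 0.618]), (np.float64(0.26), 22, [0.591, 0.617, 0.62]), (np.float64(0.28), 29, [0.574, 0.584, 0.616]), (np.float64(0.3), 124, [0.573, 0.586, 0.614]), (np.float64(0.32), 120, [0.57, 0.583, 0.611]), (np.float64(0.34), 113, [0.568, 0.581, 0.608]), (np.float64(0.36), 111, [0.565, 0.577, 0.606]), (np.float64(0.38), 83, [0.562, 0.578, 0.614])]
[(np.float64(0.14), 38, [0.592, 0.602, 0.616]), (np.float64(0.16), 167, [0.592, 0.604, 0.614]), (np.float64(0.18), 159, [0.59, 0.601, 0.611]), (np.float64(0.2), 181, [0.587, 0.598, 0.609]), (np.float64(0.22), 180, [0.585, 0.596, 0.607]), (np.float64(0.24), 187, [0.582, 0.593, 0.605]), (np.float64(0.26), 56, [0.592, 0.601, 0.619]), (np.float64(0.28), 91, [0.579, 0.595, 0.617]), (np.float64(0.3), 232, [0.574, 0.588, 0.615]), (np.float64(0.32), 240, [0.572, 0.586, 0.612]), (np.float64(0.34), 242, [0.569, 0.583, 0.61]), (np.float64(0.36), 224, [0.566, 0.581, 0.607]), (np.float64(0.38), 223, [0.564, 0.579, 0.613])]
```

```bash
cat >> h.py <<'E'
def yaw(R): return np.arctan2(R[1,0],R[0,0])
def rows(p0,y0,P,Y):
    """targets (world pos list, yaw list) -> rows in tool axes (tool pointing down)"""
    R=np.array([[np.cos(y0),np.sin(y0),0],[np.sin(y0),-np.cos(y0),0],[0,0,-1]])
    return [[*np.round(R.T@(np.array(p)-p0)*100,1).tolist(),round(float(-((y-y0+np.pi)%(2*np.pi)-np.pi)),3)] for p,y in zip(P,Y)]
E
python3 - <<'E'
from h import *
p0=np.array([.189,-.517,.206]);y0=.351
p1=np.array([.5095,.2593,.19]);y1=np.pi+.047
n=25
s=np.linspace(0,1,n+1)
P=p0+(p1-p0)*s[:,None];Y=y0+(y1-y0)*s
for k in range(0,n,5):
    print(rows(P[k],Y[k],P[k+1:k+6],Y[k+1:k+6]))
E
```

```text
[[2.3, -2.5, 0.1, -0.114], [4.5, -5.0, 0.1, -0.227], [6.8, -7.4, 0.2, -0.341], [9.1, -9.9, 0.3, -0.454], [11.4, -12.4, 0.3, -0.568]]
[[3.2, -0.9, 0.1, -0.114], [6.5, -1.7, 0.1, -0.227], [9.7, -2.6, 0.2, -0.341], [13.0, -3.5, 0.3, -0.454], [16.2, -4.3, 0.3, -0.568]]
[[3.2, 1.0, 0.1, -0.114], [6.4, 2.0, 0.1, -0.227], [9.6, 3.0, 0.2, -0.341], [12.8, 4.1, 0.3, -0.454], [16.0, 5.1, 0.3, -0.568]]
[[2.2, 2.6, 0.1, -0.114], [4.3, 5.2, 0.1, -0.227], [6.5, 7.7, 0.2, -0.341], [8.6, 10.3, 0.3, -0.454], [10.8, 12.9, 0.3, -0.568]]
[[0.4, 3.3, 0.1, -0.114], [0.9, 6.7, 0.1, -0.227], [1.3, 10.0, 0.2, -0.341], [1.7, 13.3, 0.3, -0.454], [2.2, 16.7, 0.3, -0.568]]
```

play_rows --pt "2.3 -2.5 0.1 -0.114" --pt "4.5 -5.0 0.1 -0.227" --pt "6.8 -7.4 0.2 -0.341" --pt "9.1 -9.9 0.3 -0.454" --pt "11.4 -12.4 0.3 -0.568" --jaw 0

```text
t: 0.82
eef_pos: [0.2537, -0.3594, 0.2023]
tool_rot: [[0.603, 0.798, 0.0], [0.798, -0.603, 0.0], [0.0, -0.0, -1.0]]
contact_force: [-0.3, -0.4, -0.2]
width: 0.685
```

play_rows --pt "3.2 -0.9 0.1 -0.114" --pt "6.5 -1.7 0.1 -0.227" --pt "9.7 -2.6 0.2 -0.341" --pt "13.0 -3.5 0.3 -0.454" --pt "16.2 -4.3 0.3 -0.568"

```text
t: 1.23
eef_pos: [0.3177, -0.2043, 0.1996]
tool_rot: [[0.079, 0.997, 0.001], [0.997, -0.079, -0.0], [-0.0, 0.001, -1.0]]
contact_force: [0.9, -0.1, 0.2]
width: 0.5
```

play_rows --pt "3.2 1.0 0.1 -0.114" --pt "6.4 2.0 0.1 -0.227" --pt "9.6 3.0 0.2 -0.341" --pt "12.8 4.1 0.3 -0.454" --pt "16.0 5.1 0.3 -0.568"

```text
t: 1.65
eef_pos: [0.3821, -0.0492, 0.1966]
tool_rot: [[-0.47, 0.883, 0.001], [0.883, 0.47, -0.0], [-0.001, 0.001, -1.0]]
contact_force: [1.1, -0.6, 0.2]
width: 0.499
```

play_rows --pt "2.2 2.6 0.1 -0.114" --pt "4.3 5.2 0.1 -0.227" --pt "6.5 7.7 0.2 -0.341" --pt "8.6 10.3 0.3 -0.454" --pt "10.8 12.9 0.3 -0.568"

```text
t: 2.07
eef_pos: [0.446, 0.1065, 0.1935]
tool_rot: [[-0.871, 0.491, 0.0], [0.491, 0.871, -0.0], [-0.001, 0.0, -1.0]]
contact_force: [0.7, -0.4, -0.7]
width: 0.501
```

play_rows --pt "0.4 3.3 0.1 -0.114" --pt "0.9 6.7 0.1 -0.227" --pt "1.3 10.0 0.2 -0.341" --pt "1.7 13.3 0.3 -0.454" --pt "2.2 16.7 0.3 -0.568"

```text
t: 2.48
eef_pos: [0.5097, 0.2623, 0.1902]
tool_rot: [[-0.998, -0.055, -0.0], [-0.055, 0.998, -0.0], [0.0, -0.0, -1.0]]
contact_force: [0.6, -0.8, 0.3]
width: 0.5
```

play_rows --pt "0 0 0 0" --pt "0 0 0 0"

```text
t: 2.65
eef_pos: [0.5093, 0.2617, 0.1894]
tool_rot: [[-0.999, -0.05, -0.002], [-0.05, 0.999, -0.001], [0.002, -0.001, -1.0]]
contact_force: [0.1, -0.3, -0.2]
width: 0.501
```

Run:
```python
from plant import r
from h import *
o=r.get_obs();print(o["eef_pos"],yaw(o["tool_rot"]),o["qpos"])
d=r.capture("wrist");np.savez("w1.npz",**d);cv2.imwrite("pics/w1.png",d["pixels"][:,:,::-1])
W=pts(d);m=orange(d)&(abs(W[...,2]-.12)<.04)
w=W[m];t=w[w[:,2]>.12];print(len(t),t.mean(0) if len(t) else 0,(t.min(0)+t.max(0))/2)
```

```text
[0.50931178 0.26169421 0.189445  ] -3.091078033453424 [ 3.75922182e-01  1.42712367e-01  1.34121176e+00 -4.69327657e-04
  1.65963826e+00 -1.24543087e+00]
217 [0.50541746 0.26206005 0.12439193] [0.50756641 0.26041782 0.12323626]
```

View pics/w1.png

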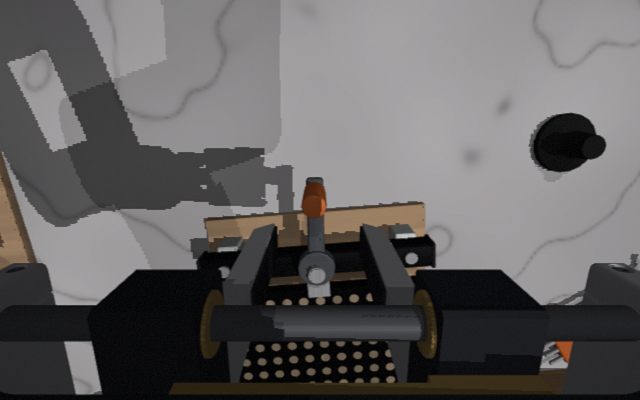

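play_rows --pt "0.1 -0.1 3.0 0" --pt "0.1 -0.1 6.0 0" --pt "0.1 -0.1 8.5 0" --pt "0.1 -0.1 10.0 0" --pt "0.1 -0.1 10.2 0"

```text
t: 3.12
eef_pos: [0.5058, 0.257, 0.0848]
tool_rot: [[-0.999, -0.046, -0.007], [-0.046, 0.999, -0.003], [0.007, -0.003, -1.0]]
contact_force: [-0.5, -0.8, 0.6]
width: 0.498
```

play_rows --pt "0 0 0 0" --pt "0 0 0 0" --pt "0 0 0 0" --jaw 0.42

```text
t: 3.37
eef_pos: [0.5098, 0.2595, 0.0908]
tool_rot: [[-0.999, -0.048, 0.004], [-0.048, 0.999, 0.001], [-0.004, 0.001, -1.0]]
contact_force: [0.4, 0.4, -0.2]
width: 0.326
```

Run:
```python
from plant import r
from h import *
o=r.get_obs();print(o["t"],o["eef_pos"],yaw(o["tool_rot"]),o["contact_force"],o["width"])
d=r.capture("wrist");cv2.imwrite("pics/w2.png",d["pixels"][:,:,::-1])
p0=o["eef_pos"];y0=yaw(o["tool_rot"])
# plan arc
c=np.array([.5885,.2632])
a0=np.arctan2(*(np.array([.509,.26])-c)[::-1]); R=.08
n=25;A=a0-np.deg2rad(88)*np.linspace(0,1,n+1)   # clockwise
P=np.stack([c[0]+R*np.cos(A),c[1]+R*np.sin(A),np.full(n+1,.087)],1);Y=y0+(A-a0)
print(np.rad2deg(a0),P[0],P[-1])
for k in range(0,n,5): print(rows(P[k],Y[k],P[k+1:k+6],Y[k+1:k+6]))
```

```text
3.3667 [0.50975623 0.25954706 0.09083676] -3.0933748486046375 [ 0.39290816  0.36981988 -0.20236329] 0.3261469017675663
-177.69499909527573 [0.50856473 0.25998248 0.087     ] [0.58249474 0.34297429 0.087     ]
[[-0.0, 0.5, 0.0, 0.061], [-0.1, 1.0, 0.0, 0.123], [-0.1, 1.5, 0.0, 0.184], [-0.3, 1.9, 0.0, 0.246], [-0.4, 2.4, 0.0, 0.307]]
[[-0.0, 0.5, 0.0, 0.061], [-0.1, 1.0, 0.0, 0.123], [-0.1, 1.5, 0.0, 0.184], [-0.3, 1.9, 0.0, 0.246], [-0.4, 2.4, 0.0, 0.307]]
[[-0.0, 0.5, 0.0, 0.061], [-0.1, 1.0, 0.0, 0.123], [-0.1, 1.5, 0.0, 0.184], [-0.3, 1.9, 0.0, 0.246], [-0.4, 2.4, 0.0, 0.307]]
[[-0.0, 0.5, 0.0, 0.061], [-0.1, 1.0, 0.0, 0.123], [-0.1, 1.5, 0.0, 0.184], [-0.3, 1.9, 0.0, 0.246], [-0.4, 2.4, 0.0, 0.307]]
[[-0.0, 0.5, 0.0, 0.061], [-0.1, 1.0, 0.0, 0.123], [-0.1, 1.5, 0.0, 0.184], [-0.3, 1.9, 0.0, 0.246], [-0.4, 2.4, 0.0, 0.307]]
```

View pics/w2.png

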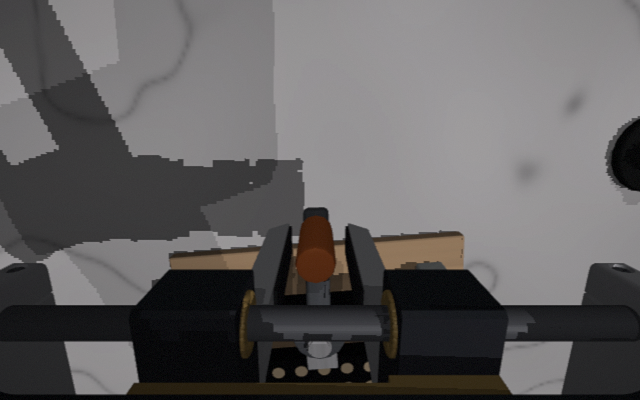

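play_rows --pt "0 0.5 0.1 0.061" --pt "-0.1 1.0 0.1 0.123" --pt "-0.1 1.5 0.2 0.184" --pt "-0.3 1.9 0.2 0.246" --pt "-0.4 2.4 0.2 0.307"

```text
t: 3.83
eef_pos: [0.512, 0.2827, 0.0884]
tool_rot: [[-0.966, 0.259, 0.002], [0.259, 0.966, -0.002], [-0.002, -0.002, -1.0]]
contact_force: [0.1, -3.3, 2.4]
width: 0.291
```

play_rows --pt "0 0.5 0 0.061" --pt "-0.1 1.0 0 0.123" --pt "-0.1 1.5 0 0.184" --pt "-0.3 1.9 0 0.246" --pt "-0.4 2.4 0 0.307"

```text
t: 4.25
eef_pos: [0.5214, 0.3052, 0.0882]
tool_rot: [[-0.843, 0.538, 0.001], [0.538, 0.843, -0.002], [-0.001, -0.001, -1.0]]
contact_force: [-1.1, -3.1, 2.6]
width: 0.292
```

Run:
```python
from plant import r
from h import *
o=r.get_obs();print(o["t"],o["eef_pos"],yaw(o["tool_rot"]),o["contact_force"],o["width"])
d=r.capture("scene");cv2.imwrite("pics/s2.png",d["pixels"][:,:,::-1])
c=np.array([.5885,.2632]);v=o["eef_pos"][:2]-c;print(np.hypot(*v),np.rad2deg(np.arctan2(v[1],v[0])))
```

```text
4.25 [0.52143097 0.30515663 0.08824016] 2.5732351404868377 [-1.07666169 -3.11125942  2.62970382] 0.2920295661508464
0.07911139899743017 147.97097586657483
```

View pics/s2.png

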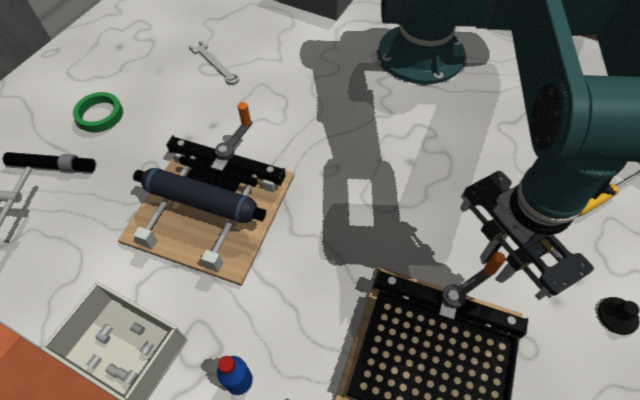

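play_rows --pt "0 0.5 0 0.061" --pt "-0.1 1.0 0 0.123" --pt "-0.1 1.5 0 0.184" --pt "-0.3 1.9 0 0.246" --pt "-0.4 2.4 0 0.307"

```text
t: 4.72
eef_pos: [0.5372, 0.3237, 0.0879]
tool_rot: [[-0.642, 0.767, -0.0], [0.767, 0.642, -0.001], [-0.0, -0.001, -1.0]]
contact_force: [-2.7, -2.3, 2.6]
width: 0.29
```

play_rows --pt "0 0.5 0 0.061" --pt "-0.1 1.0 0 0.123" --pt "-0.1 1.5 0 0.184" --pt "-0.3 1.9 0 0.246" --pt "-0.4 2.4 0 0.307"

```text
t: 5.13
eef_pos: [0.5578, 0.3366, 0.0879]
tool_rot: [[-0.381, 0.925, -0.001], [0.925, 0.381, 0.0], [0.001, -0.001, -1.0]]
contact_force: [-2.8, -1.5, 2.0]
width: 0.292
```

play_rows --pt "0 0.5 0 0.061" --pt "-0.1 1.0 0 0.123" --pt "-0.1 1.4 0 0.184" --pt "-0.2 1.7 0 0.22" --pt "-0.2 1.9 0 0.25"

```text
t: 5.55
eef_pos: [0.5764, 0.3421, 0.0878]
tool_rot: [[-0.141, 0.99, -0.001], [0.99, 0.141, 0.0], [0.0, -0.001, -1.0]]
contact_force: [-2.2, -2.2, 2.6]
width: 0.289
```

Run:
```python
from plant import r
from h import *
o=r.get_obs();print(o["t"],o["eef_pos"],yaw(o["tool_rot"]),o["contact_force"],o["width"])
d=r.capture("scene");cv2.imwrite("pics/s3.png",d["pixels"][:,:,::-1])
c=np.array([.5885,.2632]);v=o["eef_pos"][:2]-c;print(np.hypot(*v),np.rad2deg(np.arctan2(v[1],v[0])))
```

```text
5.55 [0.57642568 0.34209307 0.08784415] 1.7126553227953005 [-2.19641363 -2.17307975  2.62376594] 0.2887345621762502
0.07981168501255814 98.70141033358505
```

View pics/s3.png

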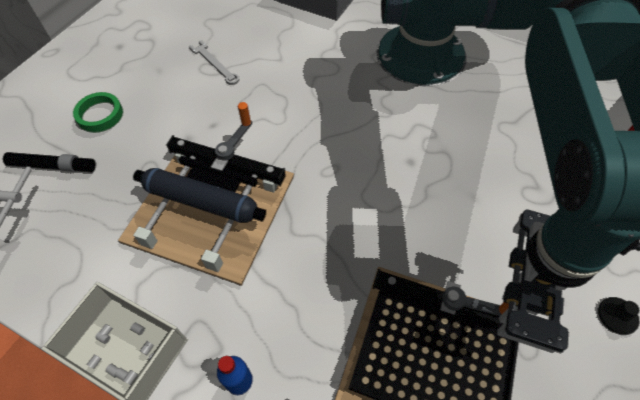

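play_rows --pt "0 0.1 0 0" --pt "0 0.2 0 0.01" --pt "0 0.3 0 0.02" --pt "0 0.4 0 0.03" --pt "0 0.5 0 0.04"

```text
t: 6.02
eef_pos: [0.5816, 0.3428, 0.0867]
tool_rot: [[-0.101, 0.995, -0.0], [0.995, 0.101, 0.0], [0.0, -0.0, -1.0]]
contact_force: [-3.5, -0.1, 3.0]
width: 0.291
```

play_rows --pt "0 0.1 0 0" --pt "0 0.2 0 0" --pt "0 0.3 0 0" --pt "0 0.3 0 0" --pt "0 0.3 0 0"

```text
t: 6.43
eef_pos: [0.5825, 0.343, 0.0864]
tool_rot: [[-0.103, 0.995, -0.005], [0.995, 0.103, -0.001], [-0.0, -0.005, -1.0]]
contact_force: [-9.7, -0.7, 5.4]
width: 0.29
```

play_rows --pt "0 0.1 0 0" --pt "0 0.2 0 0" --pt "0 0.3 0 0" --pt "0 0.3 0 0"

```text
t: 6.77
eef_pos: [0.5825, 0.343, 0.0863]
tool_rot: [[-0.103, 0.995, -0.012], [0.995, 0.103, -0.002], [-0.001, -0.012, -1.0]]
contact_force: [-16.1, -2.0, 8.4]
width: 0.291
```

Run:
```python
from plant import r
from h import *
o=r.get_obs();print(o["t"],o["eef_pos"],yaw(o["tool_rot"]),o["contact_force"],o["width"])
```

```text
6.7667 [0.58246723 0.34299976 0.08626571] 1.6744098470443496 [-16.13078395  -2.04598943   8.42158236] 0.29079871668864227
```

At the stop: the force climbs while the position holds, and the knob is where the locked pose predicts. Backing off to unload, then opening and lifting.

play_rows --pt "0 -0.3 0 0" --pt "0 -0.6 0 0" --pt "0 -0.8 0 0" --pt "0 -0.8 0 0"

```text
t: 7.1
eef_pos: [0.5803, 0.3422, 0.0861]
tool_rot: [[-0.102, 0.995, 0.001], [0.995, 0.102, -0.0], [-0.0, 0.001, -1.0]]
contact_force: [0.3, -0.1, -0.4]
width: 0.291
```

play_rows --pt "0 0 0 0" --pt "0 0 0 0" --pt "0 0 0 0" --jaw 0

```text
t: 7.35
eef_pos: [0.5802, 0.3422, 0.0862]
tool_rot: [[-0.101, 0.995, 0.0], [0.995, 0.101, -0.0], [-0.0, 0.0, -1.0]]
contact_force: [0.5, 0.3, 0.3]
width: 0.464
```

play_rows --pt "0 0 -1.5 0" --pt "0 0 -4 0" --pt "0 0 -7 0" --pt "0 0 -10 0" --pt "0 0 -12 0"

```text
t: 7.77
eef_pos: [0.5808, 0.3427, 0.21]
tool_rot: [[-0.102, 0.995, 0.004], [0.995, 0.102, 0.002], [0.001, 0.004, -1.0]]
contact_force: [0.1, 0.4, 0.8]
width: 0.5
```

play_rows --pt "3 0 0 0" --pt "6 0 0 0" --pt "9 0 0 0" --pt "12 0 0 0" --pt "12 0 0 0"

```text
t: 8.18
eef_pos: [0.5657, 0.4671, 0.2047]
tool_rot: [[-0.108, 0.994, -0.002], [0.994, 0.108, 0.002], [0.002, -0.001, -1.0]]
contact_force: [-0.0, 0.3, -0.4]
width: 0.502
```

Run:
```python
from plant import r
from h import *
o=r.get_obs();print(o["t"],o["eef_pos"],o["contact_force"],o["width"])
for c in ["top","scene"]:
    d=r.capture(c);np.savez(c+"4.npz",**d);cv2.imwrite(f"pics/{c}4.png",d["pixels"][:,:,::-1])
    W=pts(d);m=orange(d)&(W[...,2]>.12)&(W[...,2]<.13)&(W[...,0]<.7)
    n,l,s,_=cv2.connectedComponentsWithStats(m.astype(np.uint8))
    for i in range(1,n):
        if s[i,4]>20: print(c,s[i],W[l==i].mean(0))
im=cv2.resize(np.load("top4.npz")["pixels"][50:210,120:280,::-1],(600,600),interpolation=cv2.INTER_CUBIC)
cv2.imwrite("pics/z4.png",cv2.convertScaleAbs(im,alpha=1.6))
```

```text
8.1833 [0.56567793 0.4670812  0.20472421] [-0.0201288   0.30140807 -0.3901768 ] 0.5018380624863706
top [425 226  10  10  77] [ 0.43476247 -0.21116901  0.12567355]
scene [238 102  10   9  61] [ 0.43611818 -0.20908635  0.12466875]
scene [510 298  11  11  93] [0.57839397 0.34534669 0.12565243]
```

View pics/z4.png

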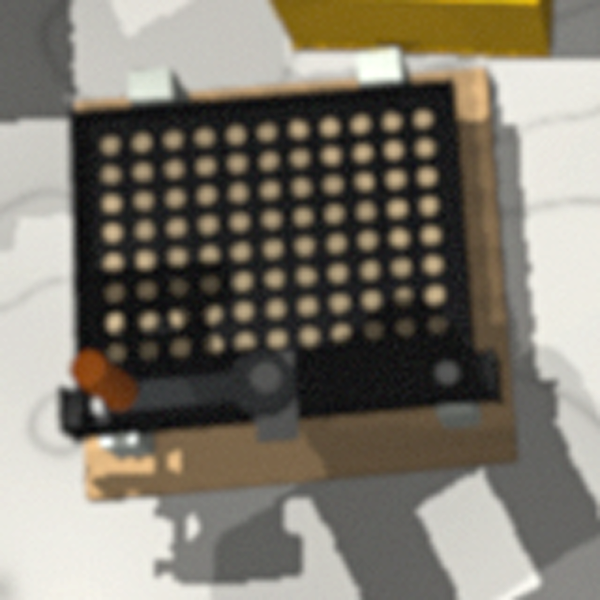

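View pics/scene4.png

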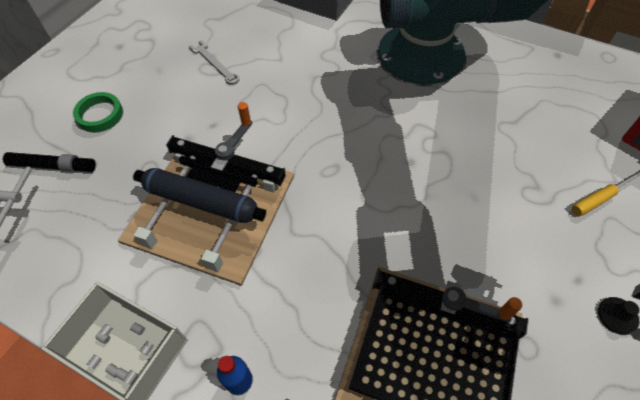

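```bash
python3 -c "
from plant import r
print(r.finish_job())"
```

```text
the job is handed in; nothing more can be done
None
```

The tray lever is swung clockwise to its stop, the tray is drawn up to its rail, and the job was handed in at about 8.3 s.

I lowered the partly closed fingers loosely around the tray lever's grip and swung it about 85° clockwise. At the stop the push force rose from about 3.5 to 16 N with no further movement. I then backed off to zero force, opened the fingers, lifted and moved clear.

- **Lever:** in the scene camera the grip was at (0.578, 0.345), against a predicted locked position of about (0.5785, 0.3425). The top camera's colour mask missed the shaded grip, though the top picture shows the lever lying along the rail.
- **Tray:** the gap between tray and rail is gone in the top picture. This was judged by eye; I did not measure the remaining gap.
- **Armrest lever:** its grip is within about 1 mm of where it started, so it was not disturbed.
- **Forces:** the highest force I read at the wrist was about 18 N, well below the 120 N limit, and the contact force was near zero once clear.

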